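# Tip the camera battery into its charger and flip the flap over it

## Robot

A 6-joint arm with a two-finger parallel gripper is mounted at the origin on the work surface. World frame = base frame: x ahead of the robot, y to its left, z up, the work surface at z = 0. Lengths are in m, angles in rad, forces in N, time in s.
With the tool pointing down it reaches from about 0.25 to 0.725 m from the base axis. Payload 9.7 kg.
Tool frame: the origin (TCP) lies between the finger pads; the fingertips stand 25 mm ahead of it and the grasp point (between the pads) lies 6 mm ahead of it; z points along the fingers, y is the line along which they close (so a half turn about z gives the same grasp; the last joint's range is limited). The gripper opens to 85 mm and grips with 20 to 120 N. Pads are 22 mm wide; open, the fingers measure 114 mm over their backs; the gripper's body (76 mm by 85 mm) begins 54 mm behind the grasp point. The pads swing forward as they close: fully open they stand 13 mm farther back than shut.
Start: joints at [1.186, 0.087, 0.176, 1.66, 0, 1.571], TCP at [0.206, 0.51, 0.256] pointing down, gripper open.
Joint ranges: [-3.13, 3.13], [-0.85, 1.81], [-1.15, 1.24], [-2.2, 2.28], [-1.44, 1.52], [-3.14, 3.14]. Speed limits (rad/s): [2.22, 2.22, 2.57, 3.14, 3.14, 3.14].

## Interface

Orientations are given as a 3x3 rotation matrix whose columns are the frame's x, y, z axes.
In Python, from rig import r gives the robot as it stands.
- The arm moves only by the tool step_arm, never from a script. Its argument "steps" is a list of rows, each a list of 3 entries, a list of its own where there are three numbers: the turn, a rotation vector about the tool's x, y, z in degrees, then the shift along the tool's x, y, z in m, then the closure, from -1 (fully open) to 1 (shut), so that 0 is half open. A call has 1 to 5 rows; each row is the pose to reach, as a shift and turn from the pose commanded when the call began, along the tool's axes at that moment; what a row does not reach only later rows make up. A row lasts 1/8 s, in which the tool goes at most 62.5 mm and 10.7 degrees, less where a joint would pass 70% of its speed; a pose out of reach is approached as far as the arm can. A call with a gripper value outside its range is refused whole. The fingers move at their own pace and stop on an object; "grip_force" is the grip in N (left out, the last holds). Time passes only in rows, so rows that repeat a pose let the fingers close. It gives the time, the measured TCP pose, the force, the opening and the grip force at its end, in the units of the state.
- r.get_state(): the state, without advancing time (a new reading comes with each control period).
- r.get_image(name): name is "scene" or "top" or "wrist"; returns a dict with "frame" (400x640x3 uint8, blue, green, red), "vfov" (degrees; the focal length in pixels is half the picture's height over the tangent of half this angle, whatever the lens; pixels are square), "cx", "cy" (the principal point, pixels), "rvec" (rotation vector, rad) and "tvec" (3), from world to camera coordinates, as OpenCV has them. Camera axes: x right, y down, z forward; pixel columns grow to the right and rows downward; lengths in m; the calibration is good to about 2 mm. The wrist camera is an equidistant fisheye: a pixel r from the principal point sees the ray r / f radians off the axis. A picture is of the moment at which its call begins. There is no depth.
- r.hand_in(): hands the job in; it is judged then, once.
Trained networks look in the newest picture that a camera, given by its name, has taken for a name from the list of things; names that differ only in an ending like _2 or _b are one class to them, and where a whole thing is asked for, a point or a joint stands for the part that bears it (a point fixed in the world has none). Each returns a list of dicts, best first, with "score" (0 to 1); they miss things now and then, are a little off and sometimes report something else, mostly with a low value. They report only what shows in the picture. A call takes as long as a camera call. They do not tell look-alikes from the thing itself.
- r.silhouettes(camera, name): "mask" (400x640 bool, what is visible of it) and "pixel" ([row, column] in pixels, amid what is visible of it).
The state is a dict: "time_s": time; "joint_positions": joint angles; "dq": joint speeds; "effort": joint torques, N m; "ee_pos": TCP position; "eef_rot": TCP orientation; "contact_force": force on the tool from outside, world axes, zero at the start; "ft_torque": the same for the moment, N m; "grip_width": finger opening in m; "finger_force": force on a finger pad.
Only numpy, scipy, OpenCV 4.12 (cv2) and the standard library are available. Lean on these libraries where they do the work, as an engineer would, in place of code of your own. Each camera call takes 0.05 s, during which the arm holds its last target. There are 200 camera calls.

## Task

Push the standing camera battery over with the fingers so that it falls flat into the charging tray, then push the open retaining flap over from outside and press it down until it lies flat on the battery. Only push: do not lift or carry the battery out of the tray, and leave everything else on the bench where it is.

Things in the scene. Friction and masses are not known exactly. Their poses are not given: they have to be found in the camera images.
- cradle: Fixed charging cradle: grey open tray, outside 207 mm (x) by 86 mm (y), inside 197 x 76 mm, floor 6 mm and walls 26 mm above the table; a grey housing 40 mm high along its -y side (y -43 to -83 mm). Origin: middle of the tray at table level. x points from the foot end, where the battery stands, to the flap end; z up.
- battery: Camera battery, loose black brick, about 0.45 kg, 30 x 70 x 150 mm along its x, y, z, standing on end on the tray floor at the foot end, x along the cradle's x within 2 degrees, 1 to 7 mm from the tray walls beside and behind it. Pushed near the top along the cradle's +x it tips over its lower edge and falls flat into the tray. Origin: centre of the end it stands on.
- battery_mid (a point): Centre of the battery: 81 mm above the table while it stands, 21 mm when it lies in the tray (its upper face is then 36 mm above the table). Axes as battery.
- flap (a joint): Angle of the aluminium retaining flap, hinged about the cradle's y axis at cradle x = +106 mm, y = 0, 40 mm above the table. 0 rad: shut, level, reaching back over the tray towards the foot end and resting on the lying battery; 1.57: upright; starts open at 1.85 to 2.2, leaning outwards; stop at 2.25. Stiff hinge: stays where it is left, moves with about 1 N at its edge.
- flap_edge (a point): Middle of the free edge of the flap, a plate 60 mm wide (along the cradle's y) and 4 mm thick. The edge is 64 mm from the hinge axis; the point is on the face that is uppermost when shut and faces outwards, away from the tray, while open.
- lens: Black camera lens standing on end, 70 mm diameter, 70 mm tall; a bystander, to be left where it is. Origin: centre of its underside.
- tealight: Empty aluminium tealight tin, 40 mm diameter, 18 mm tall; a bystander, to be left where it is. Origin: centre of its underside.
- lens_cap: Black lens cap, a disc of 72 mm diameter, 12 mm thick; a bystander, to be left where it is. Origin: centre of its underside.
- mug: Blue ceramic mug, 80 mm diameter, 90 mm tall, handle to its +y; a bystander, to be left where it is. Origin: centre of its underside.
- screwdriver: Screwdriver with red handle, 160 mm long, lying along its x; a bystander, to be left where it is. Origin: on its underside.
- multimeter: Orange multimeter lying on its back, 140 x 72 x 34 mm; a bystander, to be left where it is. Origin: centre of its underside.
- tripod_plate: Aluminium tripod plate, 75 x 50 x 12 mm (stud to 18 mm); a bystander, to be left where it is. Origin: centre of its underside.
- adapter: Small brass coaxial adapter standing on end, 22 mm diameter, 36 mm tall; a bystander, to be left where it is. Origin: centre of its underside.
Not all that is in view belongs to the job. There is more than one size of the battery; the one meant has the size given above.

How it is judged:
On the way, in this order (a step that is already met when the one before it is completed fails the run):
1. the battery has been tipped over and lies flat in the tray, with the flap still open (angle between battery's own z axis and vertical between 1.5 and 1.64 rad and x of battery_mid in the frame of cradle between -0.03 and 0.035 m and y of battery_mid in the frame of cradle between -0.012 and 0.012 m and z of battery_mid in the frame of cradle between 0.012 and 0.026 m and value of joint flap above 1 rad), for 0.2 s.
2. the flap is shut down on the lying battery (angle between battery's own z axis and vertical between 1.5 and 1.64 rad and x of battery_mid in the frame of cradle between -0.03 and 0.035 m and y of battery_mid in the frame of cradle between -0.012 and 0.012 m and z of battery_mid in the frame of cradle between 0.012 and 0.026 m and value of joint flap below 0.12 rad), for 0.2 s.
At the end, for the whole second after the job is handed in: The battery lies in the tray (its length within 4 degrees of level, centre 12 to 26 mm above the table, within 12 mm of the tray's centre line and between -30 and +35 mm along it), at rest, and the flap is shut on it, within 0.12 rad of level (all of step 2 and linear speed of battery below 0.02 m/s); the robot touches nothing.
It fails at once if the battery is lifted (centre over 100 mm, or the end it stood on over 50 mm, above the table) (height (world z) of battery_mid above 0.1 m or height (world z) of battery above 0.05 m).
It fails at once if a bystander is moved more than 25 mm (distance of any of lens, tealight, lens_cap, mug, screwdriver, multimeter, tripod_plate, adapter from where it was at the start of the episode above 0.025 m).
It also fails if it takes over 42 s, if anything falls off the work surface, if the arm or the gripper's body presses on something with over 40 N, if the wrist force passes 120 N, or if a joint passes its speed limit or range.

## Working session

There is one attempt and no reset: what is moved stays moved. The work goes in short steps, Python scripts to look and compute and a tool call to move; the robot and the scene stay as the last step left them, time stands still between calls to the robot, and variables do not carry over. Pictures are saved under pics/ and viewed, at most 10 in all, crops included, and the job is handed in when it is done.

Besides the shell and the picture viewer there is one more tool, called by a JSON object that holds its "name" and its "arguments", one argument or row to a line. step_arm: Moves the arm, as the interface text tells. Its arguments: {"type":"object","properties":{"steps":{"type":"array","items":{"type":"array"}},"grip_force":{"type":"number"}},"required":["steps"]}

```bash
mkdir -p pics; ls; cat > h.py <<'E'
import numpy as np, cv2
from rig import r
def cam(im):
    f=200/np.tan(np.radians(im["vfov"])/2); R=cv2.Rodrigues(np.array(im["rvec"],float))[0]
    return f,R,np.array(im["tvec"],float).ravel(),im["cx"],im["cy"]
def proj(im,P):
    f,R,t,cx,cy=cam(im); c=np.atleast_2d(P)@R.T+t
    return np.c_[f*c[:,0]/c[:,2]+cx,f*c[:,1]/c[:,2]+cy]
def onplane(im,u,v,z):
    f,R,t,cx,cy=cam(im); d=R.T@np.array([(u-cx)/f,(v-cy)/f,1.]); o=-R.T@t
    return o+d*(z-o[2])/d[2]
E
python3 - <<'E'
from h import *
for n in("top","scene"):
    im=r.get_image(n); cv2.imwrite(f"pics/{n}0.png",im["frame"])
    f,R,t,cx,cy=cam(im); print(n,f,cx,cy,-R.T@t)
    for k in("cradle","battery","flap"):
        for d in r.silhouettes(n,k): print(k,round(d["score"],2),d["pixel"],int(d["mask"].sum()))
print(r.get_state())
E
```

```text
pics
top 445.29225616702337 321.3618412989909 205.09894524528985 [0.47099777 0.04104337 1.07707019]
cradle 0.63 [229.2, 340.6] 4588
cradle 0.28 [194.0, 267.4] 202
battery 0.63 [222.7, 191.2] 1988
battery 0.58 [204.1, 301.4] 650
battery 0.57 [259.3, 249.2] 327
flap 0.65 [235.2, 383.8] 474
scene 378.7423369124276 316.86258652657006 200.60030014636084 [1.08252097 0.44553522 0.55141568]
cradle 0.74 [206.3, 314.3] 2989
cradle 0.58 [192.4, 373.7] 1065
battery 0.93 [211.2, 421.1] 991
battery 0.85 [233.7, 460.2] 5529
battery 0.7 [203.7, 339.0] 2101
flap 0.89 [173.6, 295.8] 595
{'time_s': 0.4, 'joint_positions': array([1.18598358e+00, 8.69639810e-02, 1.75794706e-01, 1.65982091e+00,
       3.03437940e-05, 1.57074188e+00]), 'dq': array([-0.00023136, -0.00067329,  0.00058294, -0.00026782,  0.00079247,
       -0.0001959 ]), 'effort': array([-2.02036090e-04, -5.19503939e+01,  4.64381218e+01,  3.60461454e-03,
       -2.39519773e-05, -1.56696450e-05]), 'ee_pos': array([0.20644013, 0.50974465, 0.25619491]), 'eef_rot': array([[-9.26889175e-01,  3.75335114e-01, -1.00895544e-04],
       [ 3.75335126e-01,  9.26889160e-01, -1.68288646e-04],
       [ 3.03543480e-05, -1.93854566e-04, -9.99999981e-01]]), 'contact_force': array([ 1.04605391, -0.1922066 , -0.0789912 ]), 'ft_torque': array([0.01291366, 0.02486536, 0.02665655]), 'finger_force': 0.0, 'grip_width': 0.0852674473476216}
```

View pics/top0.png

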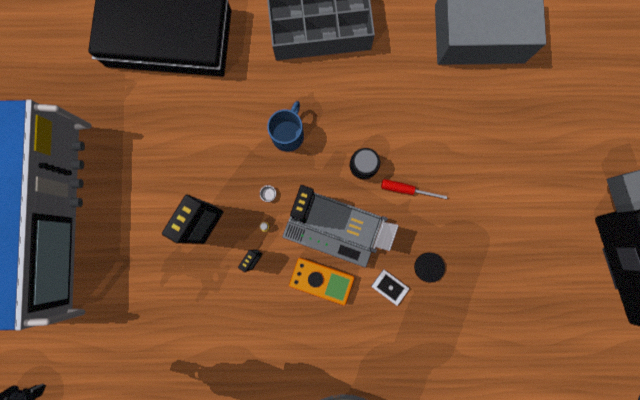

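View pics/scene0.png

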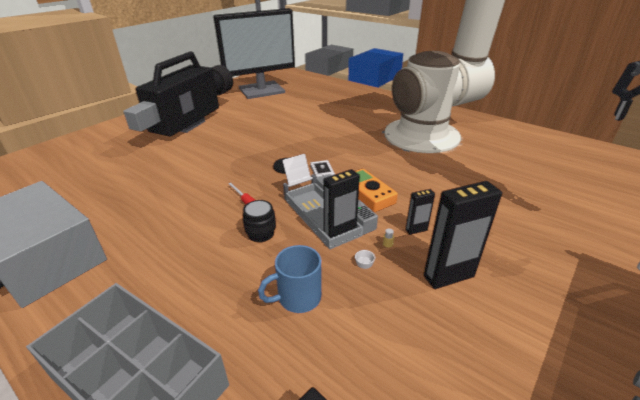

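In `top` (up = +x, left = +y), the three battery candidates are at (191,222), large; (301,204), standing in the tray; and (249,259), small. The one at (301,204) fits the description: right size, standing in the tray at the foot end, at scene (339,204). The flap is at top (384,235). Next I fit the model poses and confirm the choice with a crop.

```bash
cat > fit.py <<'E'
from h import *
from scipy.optimize import differential_evolution, minimize
def box(x0,x1,y0,y1,z0,z1): return np.array([[x,y,z] for x in(x0,x1) for y in(y0,y1) for z in(z0,z1)],float)
def Rz(a): c,s=np.cos(a),np.sin(a); return np.array([[c,-s,0],[s,c,0],[0,0,1]])
def parts(p):
    x,y,a,bx,by,ba,fl=p
    W=lambda P:P@Rz(a).T+[x,y,0]
    tray=box(-.1035,.1035,-.043,.043,0,.026); hous=box(-.1035,.1035,-.083,-.043,0,.04)
    bat=box(-.015,.015,-.035,.035,.006,.156)@Rz(ba).T+[bx,by,0]
    c,s=np.cos(fl),np.sin(fl); P=box(0,.064,-.03,.03,-.004,0)
    flap=np.c_[.106-P[:,0]*c+P[:,2]*s,P[:,1],.04+P[:,0]*s+P[:,2]*c]
    return [W(q) for q in(tray,hous,bat,flap)]
def hullmask(im,P,S=4):
    m=np.zeros((400*S,640*S),np.uint8)
    h=cv2.convexHull(((proj(im,P)+.5)*S-.5).astype(np.float32)); cv2.fillConvexPoly(m,np.round(h).astype(np.int32),1)
    return cv2.resize(m.astype(np.float32),(640,400),interpolation=cv2.INTER_AREA)
def iou(a,b): return np.minimum(a,b).sum()/np.maximum(a,b).sum()
E
cat > run.py <<'E'
from fit import *
ims={n:r.get_image(n) for n in("top","scene")}
M={}
for n,pb in(("top",(204,301)),("scene",(204,339))):
    for k in("cradle","battery","flap"):
        ds=r.silhouettes(n,k)
        if k=="battery": d=min(ds,key=lambda d:np.hypot(*(np.array(d["pixel"])-pb)))
        elif k=="cradle": d=None; m=np.any([e["mask"] for e in ds if np.hypot(*(np.array(e["pixel"])-pb))<80],0)
        else: d=ds[0]
        M[n,k]=(m if d is None else d["mask"]).astype(np.float32)
def cost(p):
    c=0
    for n,im in ims.items():
        h=[hullmask(im,P,2) for P in parts(p)]
        allm=np.max([M[n,k] for k in("cradle","battery","flap")],0)
        c-=iou(np.max(h,0),allm)+.5*iou(h[2],M[n,"battery"])+.5*iou(h[3],M[n,"flap"])
    return c
c0=onplane(ims["top"],338,222,.02); e=onplane(ims["top"],380,222,.026)
a0=np.arctan2(-.25,-1)+0
p0=np.array([c0[0],c0[1],np.radians(-107),-.0795,0,0,2.0])
lo=p0-[.03,.03,.2,.004,.004,.035,.2]; hi=p0+[.03,.03,.2,.004,.004,.035,.25]
s=differential_evolution(cost,list(zip(lo,hi)),seed=0,popsize=8,maxiter=45,x0=p0,tol=1e-4)
print(s.fun,np.round(s.x,4)); np.save("p.npy",s.x)
out=[]
for n,im in ims.items():
    g=im["frame"].copy()
    S=4; u,v=(np.array([342,222]) if n=="top" else np.array([330,200]))
    g=cv2.resize(g[v-68:v+68,u-50:u+50+0*1] if 0 else g[v-70:v+70,u-70:u+70],None,fx=S*.7,fy=S*.7,interpolation=cv2.INTER_CUBIC)
    for P,col in zip(parts(s.x),((0,255,0),(255,255,0),(0,0,255),(255,0,255))):
        q=(proj(im,P)-[u-70,v-70])*S*.7
        cv2.polylines(g,[np.int32(cv2.convexHull(q.astype(np.float32)))],True,col,1)
    out.append(g)
cv2.imwrite("pics/fit.png",np.hstack(out))
E
time python3 run.py
```

```text
-3.7574524879455566 [ 5.3410e-01  7.1000e-03 -1.9360e+00 -7.9800e-02  4.0000e-04  2.0100e-02
  2.0151e+00]
real	1m19.184s
user	1m16.139s
sys	1m31.880s
```

View pics/fit.png

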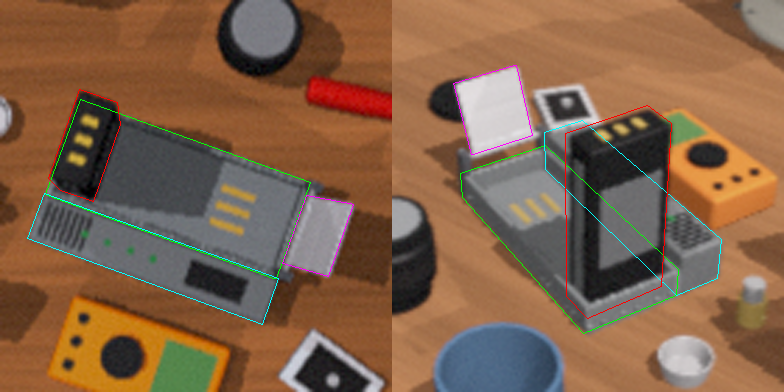

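The fit overlays closely in both views: the red outline is the 30x70x150 battery in the tray, confirmed as the one meant. The flap is at about 2.0 rad. The tool's −y already lies along the cradle's +x. I'll rise over the large battery with the fingers shut, then go behind the right one.

{"name": "step_arm", "arguments": {
  "steps": [
    [[0,0,-1.1],[0,0,-0.06],1],
    [[0,0,-1.1],[0,0,-0.07],1],
    [[0,0,-1.1],[0,0,-0.07],1]
  ],
  "grip_force": 40
}}

```text
time_s: 1.18
ee_pos: [0.2066, 0.5102, 0.3269]
eef_rot: [[-0.934, 0.358, 0.001], [0.358, 0.934, 0.002], [-0.0, 0.002, -1.0]]
contact_force: [0.0, -0.2, -0.2]
grip_width: 0.0324
finger_force: 0.0
```

{"name": "step_arm", "arguments": {
  "steps": [
    [[0,0,0],[-0.486,-0.203,0],1],
    [[0,0,0],[-0.486,-0.203,0],1],
    [[0,0,0],[-0.486,-0.203,0],1],
    [[0,0,0],[-0.486,-0.203,0],1],
    [[0,0,0],[-0.486,-0.203,0],1]
  ]
}}

```text
time_s: 1.8
ee_pos: [0.4337, 0.2925, 0.3249]
eef_rot: [[-0.934, 0.358, -0.001], [0.358, 0.934, -0.001], [0.001, -0.001, -1.0]]
contact_force: [1.0, 1.1, -0.0]
grip_width: 0.0004
finger_force: 0.0
```

{"name": "step_arm", "arguments": {
  "steps": [
    [[0,0,0],[-0.197,-0.081,0],1],
    [[0,0,0],[-0.197,-0.081,0],1],
    [[0,0,0],[-0.197,-0.081,0],1],
    [[0,0,0],[-0.197,-0.081,0],1],
    [[0,0,0],[-0.197,-0.081,0],1]
  ]
}}

```text
time_s: 2.42
ee_pos: [0.5886, 0.1466, 0.3239]
eef_rot: [[-0.933, 0.36, -0.003], [0.36, 0.933, -0.001], [0.003, -0.002, -1.0]]
contact_force: [-0.9, -0.0, -0.1]
grip_width: 0.0
finger_force: 0.0
```

{"name": "step_arm", "arguments": {
  "steps": [
    [[0,0,0],[0,0,0.06],1],
    [[0,0,0],[0,0,0.12],1],
    [[0,0,0],[0,0,0.165],1],
    [[0,0,0],[0,0,0.165],1],
    [[0,0,0],[0,0,0.165],1]
  ]
}}

```text
time_s: 3.05
ee_pos: [0.5879, 0.1489, 0.1635]
eef_rot: [[-0.934, 0.357, 0.002], [0.357, 0.934, 0.001], [-0.002, 0.001, -1.0]]
contact_force: [0.3, 0.4, 0.7]
grip_width: -0.0001
finger_force: 0.0
```

```bash
python3 - <<'E'
from h import *
im=r.get_image("scene"); g=im["frame"]
p=r.get_state()["ee_pos"]-[0,0,.025]; print(p,proj(im,p))
cv2.imwrite("pics/s1.png",cv2.resize(g[60:320,200:520],None,fx=2,fy=2))
E
```

```text
[0.5883717  0.14879572 0.1390407 ] [[362.20980915 201.1801994 ]]
```

View pics/s1.png

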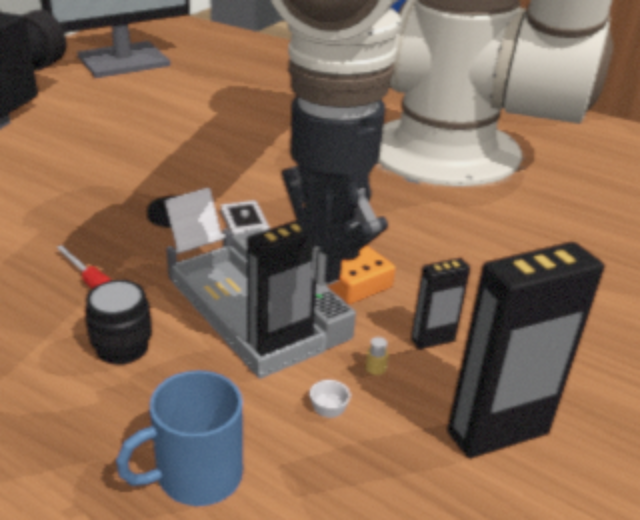

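The shut fingertips hang behind the battery, at crop (325,280), about 45 mm from its rear face and 17 mm below its top. Now I push along tool −y (cradle +x), gently.

{"name": "step_arm", "arguments": {
  "steps": [
    [[0,0,0],[0,-0.015,0.005],1],
    [[0,0,0],[0,-0.03,0.005],1],
    [[0,0,0],[0,-0.038,0.005],1],
    [[0,0,0],[0,-0.045,0.005],1],
    [[0,0,0],[0,-0.052,0.005],1]
  ]
}}

```text
time_s: 3.72
ee_pos: [0.569, 0.0991, 0.1565]
eef_rot: [[-0.934, 0.358, 0.0], [0.358, 0.934, 0.0], [-0.0, 0.0, -1.0]]
contact_force: [-0.6, -0.8, 0.6]
grip_width: -0.0001
finger_force: 0.1
```

{"name": "step_arm", "arguments": {
  "steps": [
    [[0,0,0],[0,-0.007,0],1],
    [[0,0,0],[0,-0.014,0],1],
    [[0,0,0],[0,-0.021,0],1],
    [[0,0,0],[0,-0.028,0],1],
    [[0,0,0],[0,-0.035,0],1]
  ]
}}

```text
time_s: 4.35
ee_pos: [0.5564, 0.0665, 0.1563]
eef_rot: [[-0.934, 0.358, -0.0], [0.358, 0.934, -0.0], [0.0, -0.0, -1.0]]
contact_force: [0.7, 0.4, -0.0]
grip_width: -0.0001
finger_force: 0.0
```

```bash
python3 - <<'E'
from h import *
im=r.get_image("scene"); g=im["frame"]
for n in("top","scene"):
  if n=="top": r.get_image(n)
  print([(round(d["score"],2),d["pixel"],int(d["mask"].sum())) for d in r.silhouettes(n,"battery")])
cv2.imwrite("pics/s2.png",cv2.resize(g[80:300,220:460],None,fx=2,fy=2))
E
```

```text
[(0.79, [221.3, 191.1], 1888), (0.64, [224.2, 361.7], 524), (0.62, [259.6, 247.8], 305), (0.46, [188.6, 400.3], 374)]
[(0.95, [201.7, 316.7], 2020), (0.65, [208.4, 419.2], 959), (0.61, [234.9, 462.4], 5547)]
```

View pics/s2.png

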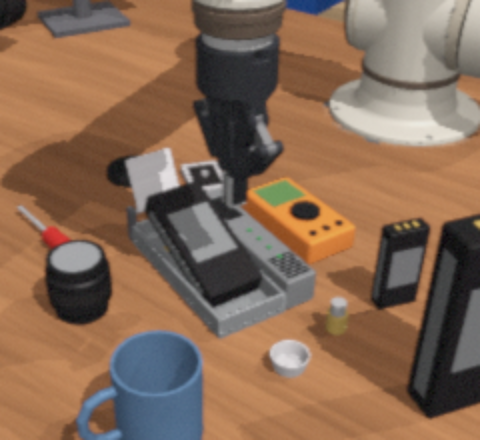

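The battery has tipped, but at crop (205,240) it is not level: either caught mid-fall or leaning. I'll raise the arm, then measure again.

{"name": "step_arm", "arguments": {
  "steps": [
    [[0,0,0],[0,0.02,-0.05],1],
    [[0,0,0],[0,0.02,-0.1],1],
    [[0,0,0],[0,0.02,-0.13],1],
    [[0,0,0],[0,0.02,-0.13],1]
  ]
}}

```text
time_s: 5.05
ee_pos: [0.5646, 0.086, 0.2888]
eef_rot: [[-0.934, 0.357, 0.004], [0.357, 0.934, 0.001], [-0.004, 0.002, -1.0]]
contact_force: [0.7, -0.2, -1.1]
grip_width: -0.0
finger_force: 0.0
```

```bash
cat > chk.py <<'E'
from fit import *
import sys
p=np.load("p.npy"); x,y,a=p[:3]
im=r.get_image("scene"); g=im["frame"]
m=min(r.silhouettes("scene","battery"),key=lambda d:np.hypot(*(np.array(d["pixel"])-(200,310))))["mask"].astype(np.float32)
def bat(q):
    px,py,z0,th,yw=q   # px,py: lower rear end-centre; tilt th from level, raising the far end
    P=box(0,.15,-.035,.035,-.015,.015); c,s=np.cos(th),np.sin(th)
    P=np.c_[P[:,0]*c-P[:,2]*s,P[:,1],P[:,0]*s+P[:,2]*c]@Rz(yw).T+[px,py,z0]
    return P@Rz(a).T+[x,y,0]
s=differential_evolution(lambda q:-iou(hullmask(im,bat(q),2),m),[(-.1,-.04),(-.01,.01),(.015,.03),(-.1,.7),(-.06,.06)],seed=0,popsize=8,maxiter=40)
print(s.fun,np.round(s.x,4))
u,v=230,90; g=cv2.resize(g[v:v+200,u:u+220],None,fx=3,fy=3,interpolation=cv2.INTER_CUBIC)
q=(proj(im,bat(s.x))-[u,v])*3
cv2.polylines(g,[np.int32(cv2.convexHull(q.astype(np.float32)))],True,(0,0,255),1)
cv2.imwrite(f"pics/{sys.argv[1]}.png",g)
E
python3 chk.py s3
```

```text
-0.8536220788955688 [-0.0515 -0.0014  0.0164 -0.0391 -0.0424]
```

View pics/s3.png

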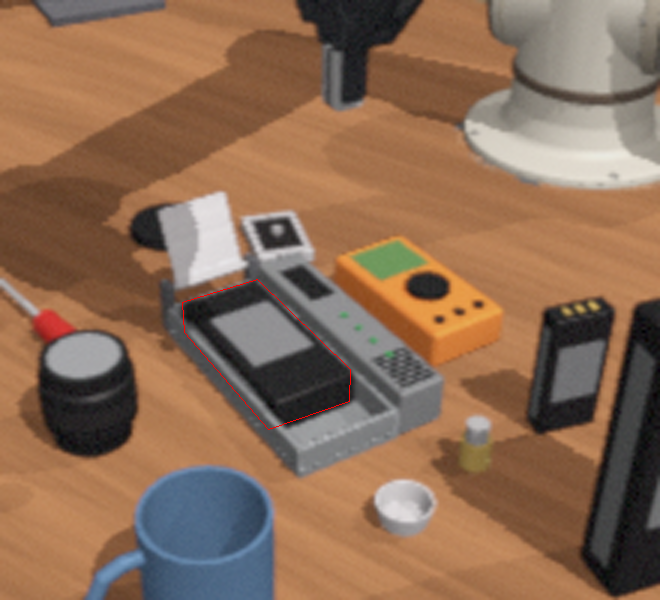

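The battery now lies flat in the tray, crop (265,350), against the flap-end wall, with its centre at about x = +23 mm. The flap is still open at (200,240). Next I go over to the outside of the flap.

{"name": "step_arm", "arguments": {
  "steps": [
    [[0,0,0],[0,-0.06,0],1],
    [[0,0,0],[0,-0.12,0],1],
    [[0,0,0],[0,-0.18,0],1],
    [[0,0,0],[0,-0.24,0],1],
    [[0,0,0],[0,-0.275,0],1]
  ]
}}

```text
time_s: 5.78
ee_pos: [0.4639, -0.1732, 0.2848]
eef_rot: [[-0.933, 0.359, -0.002], [0.359, 0.933, 0.0], [0.002, -0.0, -1.0]]
contact_force: [0.3, 0.2, -0.8]
grip_width: -0.0003
finger_force: 0.0
```

{"name": "step_arm", "arguments": {
  "steps": [
    [[0,0,0],[0,0,0.05],1],
    [[0,0,0],[0,0,0.11],1],
    [[0,0,0],[0,0,0.16],1],
    [[0,0,0],[0,0,0.188],1],
    [[0,0,0],[0,0,0.188],1]
  ]
}}

```text
time_s: 6.4
ee_pos: [0.4634, -0.1705, 0.095]
eef_rot: [[-0.934, 0.358, -0.006], [0.358, 0.934, 0.002], [0.006, -0.0, -1.0]]
contact_force: [-0.5, 1.2, 0.1]
grip_width: 0.0003
finger_force: 0.0
```

{"name": "step_arm", "arguments": {
  "steps": [
    [[0,0,0],[-0.002,0.025,-0.005],1],
    [[0,0,0],[-0.002,0.05,-0.005],1],
    [[0,0,0],[-0.002,0.07,-0.005],1],
    [[0,0,0],[-0.002,0.09,-0.005],1],
    [[0,0,0],[-0.002,0.105,-0.005],1]
  ]
}}

```text
time_s: 7.02
ee_pos: [0.5054, -0.0733, 0.1043]
eef_rot: [[-0.934, 0.357, 0.001], [0.357, 0.934, -0.0], [-0.001, -0.0, -1.0]]
contact_force: [-0.9, -0.9, 0.2]
grip_width: -0.0004
finger_force: 0.4
```

```bash
python3 - <<'E'
from h import *
im=r.get_image("scene"); g=im["frame"]; p=np.load("p.npy"); s=r.get_state()
d=s["ee_pos"]-[p[0],p[1],.025]; c,q=np.cos(p[2]),np.sin(p[2]); print("tip in cradle",d[0]*c+d[1]*q,-d[0]*q+d[1]*c,d[2],s["contact_force"])
cv2.imwrite("pics/s4.png",cv2.resize(g[90:290,230:450],None,fx=3,fy=3,interpolation=cv2.INTER_CUBIC))
E
```

```text
tip in cradle 0.0841721655573141 0.001874713931084869 0.0791367642558023 [ 0.58990824  2.17621867 -0.35021647]
```

View pics/s4.png

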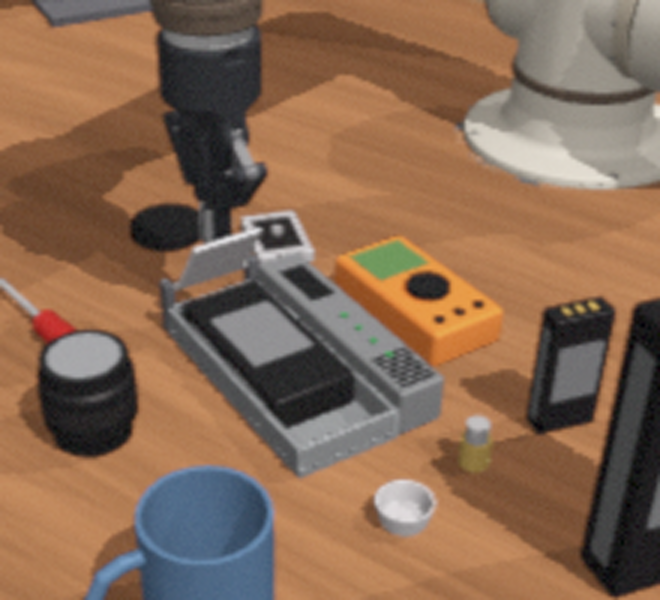

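The flap at crop (220,260) is past upright, at about 45–60°, with the finger on its outer side. I press it on and down.

{"name": "step_arm", "arguments": {
  "steps": [
    [[0,0,0],[0,0.007,0.006],1],
    [[0,0,0],[0,0.014,0.013],1],
    [[0,0,0],[0,0.017,0.02],1],
    [[0,0,0],[0,0.018,0.027],1],
    [[0,0,0],[0,0.019,0.032],1]
  ]
}}

```text
time_s: 7.7
ee_pos: [0.5114, -0.0562, 0.0706]
eef_rot: [[-0.934, 0.358, -0.001], [0.358, 0.934, 0.0], [0.001, -0.0, -1.0]]
contact_force: [-0.7, -1.3, 1.0]
grip_width: -0.0001
finger_force: 0.3
```

{"name": "step_arm", "arguments": {
  "steps": [
    [[0,0,0],[0,0,0.003],1],
    [[0,0,0],[0,0,0.005],1],
    [[0,0,0],[0,0,0.007],1],
    [[0,0,0],[0,0,0.007],1]
  ]
}}

```text
time_s: 8.2
ee_pos: [0.5116, -0.0563, 0.0655]
eef_rot: [[-0.934, 0.358, 0.001], [0.358, 0.934, -0.0], [-0.001, 0.0, -1.0]]
contact_force: [-5.8, 0.6, 10.3]
grip_width: -0.0002
finger_force: 5.1
```

There is firm contact, 10 N with the tip at 40 mm height, so the flap is level. I'll press slightly more, retreat upwards and check.

{"name": "step_arm", "arguments": {
  "steps": [
    [[0,0,0],[0,0,0.002],1],
    [[0,0,0],[0,0,0.002],1],
    [[0,0,0],[0,0,0.002],1]
  ]
}}

```text
time_s: 8.57
ee_pos: [0.5116, -0.0563, 0.0653]
eef_rot: [[-0.934, 0.358, 0.002], [0.358, 0.934, -0.0], [-0.002, 0.0, -1.0]]
contact_force: [-13.8, 1.9, 26.3]
grip_width: -0.0
finger_force: 13.2
```

{"name": "step_arm", "arguments": {
  "steps": [
    [[0,0,0],[0,0,-0.03],1],
    [[0,0,0],[0,0,-0.08],1],
    [[0,0,0],[0,0,-0.13],1],
    [[0,0,0],[0,0,-0.17],1],
    [[0,0,0],[0,0,-0.17],1]
  ]
}}

```text
time_s: 9.2
ee_pos: [0.5128, -0.0564, 0.2357]
eef_rot: [[-0.934, 0.358, 0.006], [0.358, 0.934, -0.001], [-0.005, 0.001, -1.0]]
contact_force: [-0.4, -1.1, -0.2]
grip_width: 0.0
finger_force: 0.0
```

```bash
python3 - <<'E'
from fit import *
im=r.get_image("scene"); g=im["frame"]; p=np.load("p.npy")
u,v=230,90; g=cv2.resize(g[v:v+200,u:u+220],None,fx=3,fy=3,interpolation=cv2.INTER_CUBIC)
m=r.silhouettes("scene","flap")[0]["mask"].astype(np.float32)
for fl in (0,.06,.12,.2,.3): p[6]=fl; print(fl,iou(hullmask(im,parts(p)[3]),m))
p[6]=0; cv2.polylines(g,[np.int32(cv2.convexHull(((proj(im,parts(p)[3])-[u,v])*3).astype(np.float32)))],True,(255,0,255),1)
cv2.imwrite("pics/s5.png",g)
E
```

```text
0 0.8173962
0.06 0.8269514
0.12 0.76068884
0.2 0.65007323
0.3 0.50406384
```

View pics/s5.png

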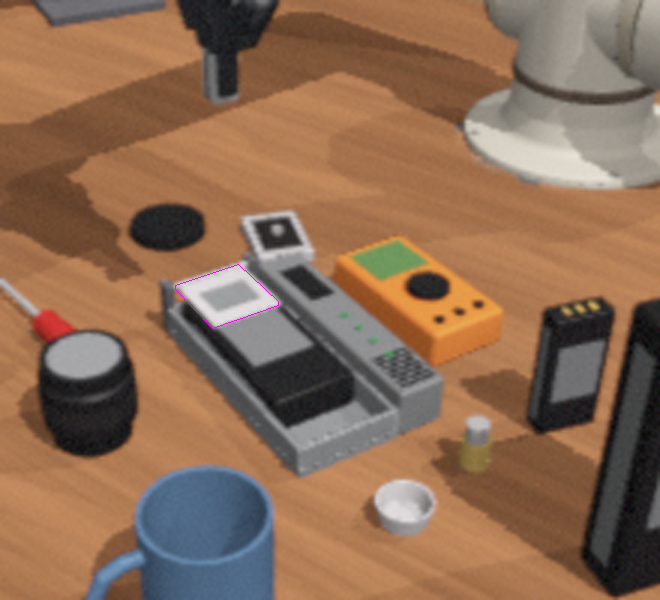

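The flap at crop (227,295) lies flat on the battery and matches the level outline. The bystanders are where they were and the arm is clear.

```bash
python3 -c "
from rig import r
print(r.hand_in())"
```

```text
the job is handed in; nothing more can be done
None
```

The battery was tipped flat into the tray, the flap was pressed shut on it, the arm is clear and the job is handed in (no verdict was returned).

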